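Fit a board-test jig cover over its hidden pin and hold it down

ROBOT

A 6-joint arm with a two-finger parallel gripper is mounted at the origin on the work surface. World frame = base frame: x ahead of the robot, y to its left, z up, the work surface at z = 0. Lengths are in m, angles in rad, forces in N, time in s.
With the tool pointing down it reaches from about 0.2 to 0.875 m from the base axis. Payload 3.4 kg.
Tool frame: the origin (TCP) lies on the mounting face of the last link; the fingertips stand 199 mm ahead of it and the grasp point (between the pads) lies manip.pinch_z ahead of it (manip.pinch_z is the distance from the TCP to the grasp point, in m); z points along the fingers, y is the line along which they close (so a half turn about z gives the same grasp; the last joint's range is limited). The gripper opens to 94 mm and grips with 3 to 60 N. Pads are 16 mm wide; open, the fingers measure 119 mm over their backs; the gripper's body (75 mm by 177 mm) begins 78 mm behind the grasp point.
Start: joints at [-1.319, 0.276, 1.505, -0, 1.361, -0.121], TCP at [0.209, -0.536, 0.405] pointing down, gripper open.
Joint ranges: [-2.89, 2.89], [-0.75, 2.08], [0.22, 2.7], [-1.18, 4.32], [0.11, 2.71], [-2.7, 2.7]. Speed limits (rad/s): [2.57, 2.57, 3.14, 3.14, 3.14, 3.14].

INTERFACE

Orientations are given as a 3x3 rotation matrix whose columns are the frame's x, y, z axes.
In Python, from plant import manip gives the robot as it stands.
- The arm moves only by the shell command python3 jog.py [OPENING], which reads ROWS from standard input. ROWS is a JSON list of rows, 1 to 5 of them, each an object with the fields x, y, z (the shift in units of 5 mm), ax, ay, az (a rotation vector in units of 0.25 rad); a field left out counts as zero; each row is the pose to reach, as a shift and turn from the pose commanded when the command began, along the tool's axes at that moment; what a row does not reach only later rows make up. A row lasts 1/12 s, in which the tool goes at most 0.0417 m and 0.125 rad, less where a joint would pass 70% of its speed; a pose out of reach is approached as far as the arm can. OPENING is the opening from 0.0 (shut) to 1.0 (fully open), set as the command begins (- or left out keeps the last). The fingers move at their own pace and stop on an object; the grip force is fixed at half the most. Time passes only in rows, so rows that do not move let the fingers close. It prints the time, the measured TCP pose, the force, the opening and the grip force at its end. Input that does not fit is refused with a message, and nothing moves.
- manip.read_state(): the state, without advancing time (a new reading comes with each control period).
- manip.capture(name): name is "scene" or "top" or "wrist"; returns a dict with "frame" (384x512x3 uint8, blue, green, red), "vfov" (degrees; the focal length in pixels is half the picture's height over the tangent of half this angle, whatever the lens; pixels are square), "cx", "cy" (the principal point, pixels), "pose" (4x4, takes a point from camera to world coordinates). Camera axes: x right, y up, looking along -z (the intrinsics and any distortion apply to the point x, -y, -z); pixel columns grow to the right and rows downward; lengths in m; the calibration is good to about 2 mm. The wrist camera is an equidistant fisheye: a pixel r from the principal point sees the ray r / f radians off the axis. A picture is of the moment at which its call begins. There is no depth.
- manip.sign_off(): hands the job in; it is judged then, once.
The state is a dict: "clock": time; "joints": joint angles; "qvel": joint speeds; "joint_torque": joint torques, N m; "eef_pos": TCP position; "tool_rot": TCP orientation; "force": force on the tool from outside, world axes, zero at the start; "moment": the same for the moment, N m; "opening": opening from 0.0 (shut) to 1.0 (fully open); "finger_force": force on a finger pad.
Only numpy, scipy, OpenCV 4.12 (cv2) and the standard library are available. Lean on these libraries where they do the work, as an engineer would, in place of code of your own. Each camera call takes 0.05 s, during which the arm holds its last target. There are 200 camera calls.

TASK

Three white pressure covers lie on the blue repair mat: lay the one with the broken-off corner flat in the red reject tray and let go of it. Then take either one of the two whole covers (leave the other where it lies), hold it by its black bar, set it level between the jig's two rails and slide it along them until it drops over the pin hidden beneath it, then press it right down so that the sprung circuit board under it goes fully home. Finish while holding the cover pressed down; do not let go, and do not disturb the other things on the bench.

Things in the scene. Friction and masses are not known exactly. Their poses are not given: they have to be found in the camera images.
- cover_a: One whole (sound) cover, loose, ~150 g: white plate 84 x 64 x 18 mm (x,y,z), four full corners; black grip bar on top, 44 mm along x, 18 mm across y (grip this), 18 to 48 mm above the underside, centred. Centred in the underside: a blind slot for the jig's pin, 13 mm along x, 24 mm across y, 13.5 mm deep. Same when turned half round. Origin: centre of underside; z up.
- cover_b: The other whole (sound) cover, loose, ~150 g: white plate 84 x 64 x 18 mm (x,y,z), four full corners; black grip bar on top, 44 mm along x, 18 mm across y (grip this), 18 to 48 mm above the underside, centred. Centred in the underside: a blind slot for the jig's pin, 13 mm along x, 24 mm across y, 13.5 mm deep. Same when turned half round. Origin: centre of underside; z up.
- cover_chipped: Faulty pressure cover, loose: as the sound ones (same bar, thickness, slot and origin, weight) but with the corner at its +x +y end broken off (about 30 x 22 mm missing). It belongs in the reject tray. Grip the bars low, just above the plate, and firmly: a cover gripped high or lightly tilts in the fingers under load.
- reject_tray: Red open reject tray, fixed, 170 x 140 x 35 mm outside, walls and floor 4 mm. Origin: centre of its underside; x along the 170 mm, z up.
- jig: Board-test jig, fixed: dark base 130 x 100 x 20 mm (x,y,z); two aluminium rails along x, 110 mm long, 8 mm thick, tops 42 mm above the underside, 70 mm apart inside: 3 mm to spare each side of a cover laid with its x along the jig's x (either way round); ends open. Between them the green sprung board, with a brass pin through it. Origin: centre of underside; z up.
- pin_zone (a point): Middle of the zone where the fixed brass pin stands: centre line of the rails, 38 mm above the jig's underside (the tip's height, 6 mm above the board); axes as the jig. Pin 10 mm thick, coned tip 6 mm across. Its true place is hidden and differs each time: within 10 mm either way of this point along x, none along y.
- nest (a joint): Travel of the sprung board in the jig, m: 0 up (unpressed), 0.005 fully home at its stop. It starts to give at about 5 N and is at its stop at about 12 N; it springs back when let go. A cover's own weight does not move it.
- nest_top (a point): Centre of the top of the sprung green board, 94 x 66 mm, 32 mm above the jig's underside when unpressed; axes as the jig. A cover not yet over the pin rides on the pin tip, underside 38 mm above the jig's; slid along x until its slot meets the pin it can drop to the board (32 mm); pressed fully home it is at 27 mm.
- multimeter: Bystander, loose: yellow multimeter 85 x 150 x 47 mm. Origin: centre of the underside.
- mouse: Bystander, loose: black computer mouse 105 x 62 x 32 mm. Origin: centre of the underside.
- tester: Bystander, loose: dark purple tester box 75 x 105 x 36 mm. Origin: centre of the underside.
- flux_jar: Bystander, loose: amber jar with white cap, 44 mm across, 60 mm tall. Origin: centre of the underside.
- screwdriver: Bystander, loose: blue-handled screwdriver 160 mm long, lying. Origin: on its axis line, on the bench.

How it is judged:
On the way, in this order (a step that is already met when the one before it is completed fails the run):
1. the chipped cover lies flat in the reject tray, let go (x of cover_chipped in the frame of reject_tray between -0.052 and 0.052 m and y of cover_chipped in the frame of reject_tray between -0.04 and 0.04 m and z of cover_chipped in the frame of reject_tray below 0.012 m and angle between cover_chipped's own z axis and vertical below 0.15 rad and contact force between the fingers and cover_chipped below 0.1 N and linear speed of cover_chipped below 0.03 m/s), for 0.2 s.
2. a whole cover has dropped over the pin, square between the rails (((x of cover_a in the frame of jig between -0.014 and 0.014 m and y of cover_a in the frame of jig between -0.007 and 0.007 m and z of cover_a in the frame of jig between 0.022 and 0.035 m and angle between cover_a's own z axis and vertical below 0.07 rad and angle between the x axis of cover_a and the x axis of jig, either way round below 0.12 rad) or (x of cover_b in the frame of jig between -0.014 and 0.014 m and y of cover_b in the frame of jig between -0.007 and 0.007 m and z of cover_b in the frame of jig between 0.022 and 0.035 m and angle between cover_b's own z axis and vertical below 0.07 rad and angle between the x axis of cover_b and the x axis of jig, either way round below 0.12 rad))), for 0.1 s.
At the end, for the whole second after the job is handed in: Chipped cover flat in the tray. A whole cover over the pin, level within 0.07 rad and square within 0.12, within 14 mm (x) and 7 mm (y) of the jig's middle, underside below 30 mm, fingers pressing over 3 N, board down over 3.3 mm, jig loaded over 4 N; other whole cover within 30 mm of its start (x of cover_chipped in the frame of reject_tray between -0.052 and 0.052 m and y of cover_chipped in the frame of reject_tray between -0.04 and 0.04 m and z of cover_chipped in the frame of reject_tray below 0.012 m and angle between cover_chipped's own z axis and vertical below 0.15 rad and ((x of cover_a in the frame of jig between -0.014 and 0.014 m and y of cover_a in the frame of jig between -0.007 and 0.007 m and z of cover_a in the frame of jig between 0.022 and 0.03 m and angle between cover_a's own z axis and vertical below 0.07 rad and angle between the x axis of cover_a and the x axis of jig, either way round below 0.12 rad and value of joint nest above 0.0033 m and contact force between the fingers and cover_a above 3 N and contact force between cover_a and jig above 4 N and linear speed of cover_a below 0.02 m/s and distance of cover_b from where it was at the start of the episode below 0.03 m) or (x of cover_b in the frame of jig between -0.014 and 0.014 m and y of cover_b in the frame of jig between -0.007 and 0.007 m and z of cover_b in the frame of jig between 0.022 and 0.03 m and angle between cover_b's own z axis and vertical below 0.07 rad and angle between the x axis of cover_b and the x axis of jig, either way round below 0.12 rad and value of joint nest above 0.0033 m and contact force between the fingers and cover_b above 3 N and contact force between cover_b and jig above 4 N and linear speed of cover_b below 0.02 m/s and distance of cover_a from where it was at the start of the episode below 0.03 m))); the arm keeps its last pose, push and grip.
It fails at once if a bystander is pushed more than 30 mm (distance of any of multimeter, mouse, tester, flux_jar, screwdriver from where it was at the start of the episode above 0.03 m).
It also fails if it takes over 67 s, if anything falls off the work surface, if the arm or the gripper's body presses on something with over 40 N, if the wrist force passes 120 N, or if a joint passes its speed limit or range.

## Working session

There is one attempt and no reset: what is moved stays moved. The work goes in short steps, Python scripts to look and compute and a shell command to move; the robot and the scene stay as the last step left them, time stands still between calls to the robot, and variables do not carry over. Pictures are saved under pics/ and viewed, at most 10 in all, crops included, and the job is handed in when it is done.

```bash
ls; mkdir -p pics; python3 - <<'E'
from plant import manip
import cv2
print(manip.pinch_z); s=manip.read_state(); print(s)
for n in("top","scene"):
    c=manip.capture(n); cv2.imwrite(f"pics/{n}0.png",cv2.resize(c["frame"],(800,600),interpolation=cv2.INTER_CUBIC)); print(n,c["vfov"],c["cx"],c["cy"],c["pose"])
    import numpy as np; np.save(f"pics/{n}.npy",c["frame"])
E
```

```text
jog.py
pics
plant.py
0.1804
{'clock': 0.0, 'joints': array([-1.31899907e+00,  2.76559267e-01,  1.50610773e+00, -2.83191860e-05,
        1.36068853e+00, -1.21003287e-01]), 'qvel': array([-2.14095081e-03,  8.64549595e-06,  1.64707281e-03, -5.77431643e-04,
        1.58095480e-03,  7.91831024e-04]), 'joint_torque': array([ 9.48783963e-04, -4.04582369e+01, -2.37230676e+01,  7.04881735e-02,
        3.46367829e-02, -1.40262991e-04]), 'eef_pos': array([ 0.20936439, -0.53530136,  0.40383493]), 'tool_rot': array([[ 9.31308853e-01,  3.64230152e-01, -4.66032602e-04],
       [ 3.64230403e-01, -9.31307319e-01,  1.70037735e-03],
       [ 1.85309128e-04, -1.75331972e-03, -9.99998446e-01]]), 'force': array([ 0.16722848,  0.16119535, -0.24389144]), 'moment': array([ 0.03264917, -0.02790127,  0.01038857]), 'finger_force': 0.0, 'opening': 1.0013100092722833}
top 47.92603337657662 263.7929978544205 191.22851755889607 [[ 0.0047438   0.99583192 -0.09108394  0.40958983]
 [-0.99998585  0.00450473 -0.00283013 -0.05040902]
 [-0.00240803  0.09109608  0.9958392   1.31523472]
 [ 0.          0.          0.          1.        ]]
scene 57.580063934013836 253.7965151920528 186.17831129842872 [[-0.79285651 -0.50046698  0.34772309  0.86601534]
 [ 0.60927137 -0.63887683  0.46970714  0.43786817]
 [-0.01292069  0.58426809  0.81145786  0.85915383]
 [ 0.          0.          0.          1.        ]]
```
View pics/top0.png

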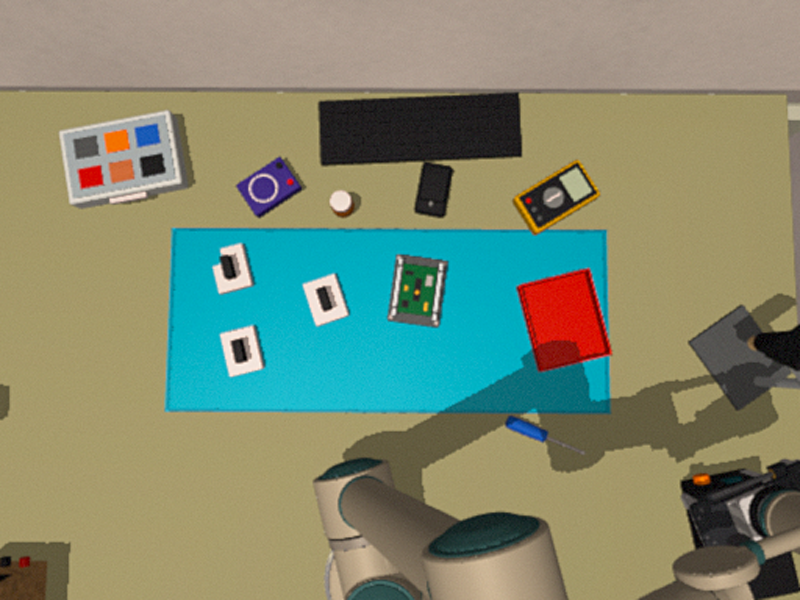

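View pics/scene0.png

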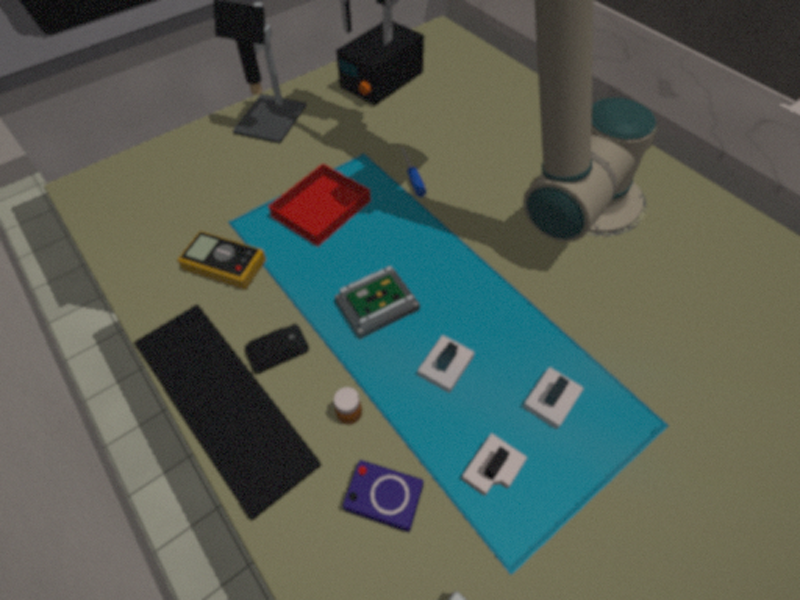

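The top view shows the chipped cover at (233,268), with its upper-left corner missing. The whole covers are at (326,300) and (242,351), the jig at (418,291) and the tray at (564,320). I'll enlarge this area.

```bash
python3 - <<'E'
import numpy as np,cv2
f=np.load("pics/top.npy")
a=cv2.resize(f[150:246,134:294],None,fx=5,fy=5,interpolation=cv2.INTER_CUBIC);cv2.imwrite("pics/crop1.png",a)
h=cv2.cvtColor(f,cv2.COLOR_BGR2HSV)
def rects(m,mn):
    for c in cv2.findContours(m.astype(np.uint8),cv2.RETR_EXTERNAL,cv2.CHAIN_APPROX_NONE)[0]:
        if cv2.contourArea(c)>mn: print(cv2.contourArea(c),cv2.minAreaRect(c),cv2.boxPoints(cv2.minAreaRect(c)).round(1).tolist())
print("white");m=(h[...,1]<70)&(h[...,2]>140);m[:140]=0;m[260:]=0;m[:,300:]=0;rects(m,80)
print("red");m=((h[...,0]<8)|(h[...,0]>172))&(h[...,1]>150)&(h[...,2]>50);rects(m,800)
E
```

```text
white
590.5 ((154.058837890625, 224.23532104492188), (28.619203567504883, 22.313274383544922), 75.96376037597656) [[139.8000030517578, 213.10000610351562], [161.39999389648438, 207.60000610351562], [168.39999389648438, 235.39999389648438], [146.6999969482422, 240.8000030517578]]
579.5 ((208.00001525878906, 191.5), (28.776723861694336, 21.81971549987793), 71.56504821777344) [[193.10000610351562, 181.3000030517578], [213.8000030517578, 174.39999389648438], [222.89999389648438, 201.6999969482422], [202.1999969482422, 208.60000610351562]]
368.0 ((147.11766052246094, 171.47061157226562), (28.619203567504883, 21.82820701599121), 75.96376037597656) [[133.10000610351562, 160.1999969482422], [154.1999969482422, 154.89999389648438], [161.1999969482422, 182.6999969482422], [140.0, 188.0]]
red
2605.5 ((361.11767578125, 204.47056579589844), (56.75333023071289, 48.50712585449219), 75.96376037597656) [[330.70001220703125, 182.8000030517578], [377.79998779296875, 171.10000610351562], [391.5, 226.10000610351562], [344.5, 237.89999389648438]]
```

View pics/crop1.png

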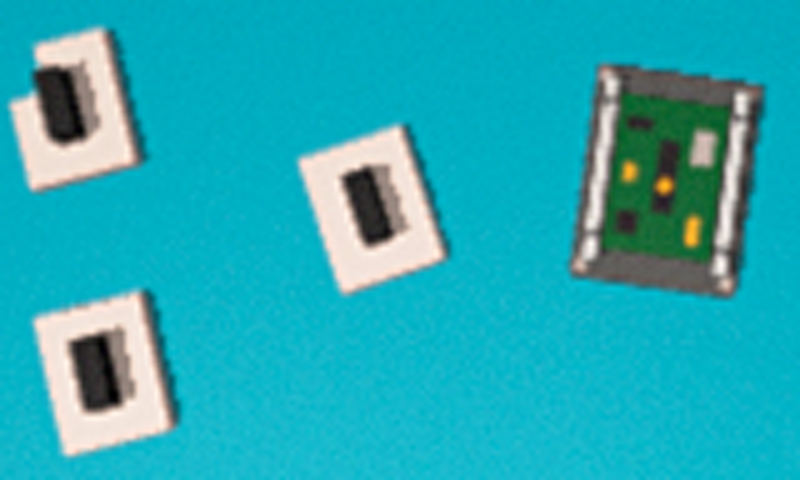

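```bash
cat > h.py <<'E'
import numpy as np
TOP=dict(vf=47.92603337657662,cx=263.793,cy=191.2285,P=np.array([[0.0047438,0.99583192,-0.09108394,0.40958983],[-0.99998585,0.00450473,-0.00283013,-0.05040902],[-0.00240803,0.09109608,0.9958392,1.31523472]]))
def ray(u,v,z,C=TOP):
    f=192/np.tan(np.radians(C['vf']/2)); d=C['P'][:,:3]@np.array([(u-C['cx'])/f,-(v-C['cy'])/f,-1]); o=C['P'][:,3]
    return (o+d*(z-o[2])/d[2])[:2]
def crop(x,y,z): return ray(134+(x+.5)/5-.5,150+(y+.5)/5-.5,z)
def tool(target_xyz,yaw):  # shift for grasp point target, tool y axis at yaw in world, in tool axes
    from plant import manip
    s=manip.read_state(); R=s['tool_rot']; p=s['eef_pos']
    y=np.array([np.cos(yaw),np.sin(yaw),0]); z=np.array([0,0,-1.]); 
    if y@R[:,1]<0: y=-y
    x=np.cross(y,z); G=np.c_[x,y,z]; tcp=np.array(target_xyz)-z*manip.pinch_z
    from scipy.spatial.transform import Rotation as Ro
    print('d',(R.T@(tcp-p)).round(4),'rot',Ro.from_matrix(R.T@G).as_rotvec().round(4),'p',p.round(4),'F',s['force'].round(1))
E
python3 - <<'E'
from h import *
def sh(n,pts,z):
    P=[crop(*p,z) for p in pts]; P=np.array(P); print(n,P.round(4).tolist(),'c',P.mean(0).round(4))
    for i in range(len(P)): 
        d=P[i]-P[i-1]; print('  ',np.linalg.norm(d).round(4),np.degrees(np.arctan2(d[1],d[0])).round(1))
sh('chip',[(107,29),(141,163),(33,190)],.018)
P=np.array([crop(107,29,.018),crop(33,190,.018)]);print('chip centre',P.mean(0))
sh('A mid',[(300,158),(404,126),(447,259),(346,293)],.018)
sh('B',[(34,319),(144,291),(174,426),(67,455)],.018)
sh('jig base',[(600,66),(763,88),(735,297),(573,275)],.02)
sh('railL',[(609,70),(590,268)],.042); sh('railR',[(746,92),(724,290)],.042)
print('pin',crop(665,186,.038))
for n,p in (('chipbar',(61,105)),('Abar',(366,206)),('Bbar',(91,373))): print(n,crop(*p,.048))
T=np.array([ray(*p,.035) for p in [(330.7,182.8),(377.8,171.1),(391.5,226.1),(344.5,237.9)]]);print('tray',T.round(3).tolist(),T.mean(0),np.degrees(np.arctan2(*(T[1]-T[2])[::-1])))
E
```

```text
chip [[0.6361, 0.2846], [0.5543, 0.2617], [0.5376, 0.3266]] c [0.576 0.291]
   0.1071 -23.1
   0.085 -164.4
   0.067 104.4
chip centre [0.58684335 0.30556625]
A mid [[0.5577, 0.1656], [0.5775, 0.103], [0.4969, 0.0759], [0.4762, 0.1364]] c [0.5271 0.1202]
   0.0866 19.7
   0.0657 -72.5
   0.085 -161.4
   0.0639 108.9
B [[0.4597, 0.3236], [0.4768, 0.2579], [0.3962, 0.2378], [0.3786, 0.3013]] c [0.4278 0.2802]
   0.0841 15.3
   0.0679 -75.4
   0.0831 -166.0
   0.0659 105.4
jig base [[0.6144, -0.0154], [0.6014, -0.1142], [0.4748, -0.0974], [0.4875, -0.0001]] c [ 0.5445 -0.0568]
   0.1278 -6.9
   0.0996 -97.5
   0.1277 172.4
   0.0981 82.5
railL [[0.6085, -0.0214], [0.4904, -0.011]] c [ 0.5495 -0.0162]
   0.1186 -5.1
   0.1186 174.9
railR [[0.5957, -0.103], [0.4778, -0.0901]] c [ 0.5367 -0.0965]
   0.1186 -6.2
   0.1186 173.8
pin [ 0.53966431 -0.05505807]
chipbar [0.58524429 0.30281455]
Abar [0.5260051  0.12115275]
Bbar [0.42709982 0.28054956]
tray [[0.553, -0.246], [0.589, -0.387], [0.425, -0.424], [0.39, -0.285]] [ 0.48903595 -0.33561097] 12.832031528709757
```

```bash
python3 - <<'E'
from h import *
tool((.5855,.3035,.14),np.radians(105.3))
E
```

```text
d [ 0.6558 -0.6441  0.0847] rot [-1.600e-03 -1.000e-04  1.057e-01] p [ 0.2094 -0.5353  0.4039] F [-0.4 -0.3 -0.1]
```

Units first: shifts go in units of 5 mm and turns go in units of 0.25 rad. So 0.145 m is 29, 0.058 m is 11.6.

```bash
R='x'; echo '[{"x": 5.8, "y": -5.7}, {"x": 11.6, "y": -11.4}, {"x": 17.4, "y": -17.1}, {"x": 23.2, "y": -22.8}, {"x": 29, "y": -28.5}]' | python3 jog.py 1.0
echo '[{"x": 5.8, "y": -5.7}, {"x": 11.6, "y": -11.4}, {"x": 17.4, "y": -17.1}, {"x": 23.2, "y": -22.8}, {"x": 29, "y": -28.5}]' | python3 jog.py
echo '[{"x": 5.8, "y": -5.7}, {"x": 11.6, "y": -11.4}, {"x": 17.4, "y": -17.1}, {"x": 23.2, "y": -22.8}, {"x": 29, "y": -28.5}]' | python3 jog.py
echo '[{"x": 5.8, "y": -5.7}, {"x": 11.6, "y": -11.4}, {"x": 17.4, "y": -17.1}, {"x": 23.2, "y": -22.8}, {"x": 29, "y": -28.5}]' | python3 jog.py
python3 - <<'E'
from h import *
tool((.5855,.3035,.14),np.radians(105.3))
E
```

```text
clock: 0.52
eef_pos: [0.2928, -0.3482, 0.4042]
tool_rot: [[0.932, 0.363, -0.0], [0.363, -0.932, 0.001], [0.0, -0.001, -1.0]]
force: [1.4, -0.4, 0.0]
opening: 0.996
finger_force: 0.0
clock: 0.93
eef_pos: [0.3758, -0.1625, 0.4045]
tool_rot: [[0.932, 0.364, 0.0], [0.364, -0.932, -0.0], [0.0, 0.0, -1.0]]
force: [1.1, -0.5, 0.2]
opening: 1.001
finger_force: 0.0
clock: 1.35
eef_pos: [0.459, 0.0232, 0.4045]
tool_rot: [[0.931, 0.365, -0.0], [0.365, -0.931, -0.0], [-0.0, 0.0, -1.0]]
force: [0.7, -0.2, 0.2]
opening: 0.998
finger_force: 0.0
clock: 1.77
eef_pos: [0.5422, 0.2087, 0.4042]
tool_rot: [[0.931, 0.365, -0.001], [0.365, -0.931, -0.001], [-0.001, 0.0, -1.0]]
force: [0.8, -0.9, 0.5]
opening: 1.001
finger_force: 0.0
d [ 0.0749 -0.0725  0.0837] rot [0.0003 0.0008 0.1063] p [0.5422 0.2087 0.4042] F [ 0.8 -0.9  0.5]
```

In the tool's units: 0.0837 m is 16.74, 0.075 m is 15, 0.106 rad is 0.424.

```bash
echo '[{"x": 5, "y": -4.8, "z": 4}, {"x": 10, "y": -9.6, "z": 8}, {"x": 15, "y": -14.5, "z": 13, "az": 0.4}, {"x": 15, "y": -14.5, "z": 16.74, "az": 0.424}, {"x": 15, "y": -14.5, "z": 16.74, "az": 0.424}]' | python3 jog.py 1.0
cat >> h.py <<'E'
def wrist(name):
    from plant import manip; import cv2,pickle
    c=manip.capture("wrist"); pickle.dump(c,open(f"pics/{name}.pkl","wb"))
    cv2.imwrite(f"pics/{name}.png",cv2.resize(c["frame"],(800,600),interpolation=cv2.INTER_CUBIC))
def wray(name,u,v,z):   # u,v in the 800x600 picture
    import pickle; c=pickle.load(open(f"pics/{name}.pkl","rb"))
    f=192/np.tan(np.radians(c['vfov']/2)); k=512/800
    x=((u+.5)*k-.5-c['cx'])/f; y=((v+.5)*k-.5-c['cy'])/f; r=np.hypot(x,y)
    d=np.array([x/r*np.sin(r),-y/r*np.sin(r),-np.cos(r)]); P=c['pose']; d=P[:3,:3]@d; o=P[:3,3]
    return (o+d*(z-o[2])/d[2])[:2]
E
python3 - <<'E'
from h import *
wrist('w1'); tool((.5855,.3035,.14),np.radians(105.3))
E
```

```text
clock: 2.18
eef_pos: [0.5844, 0.3027, 0.3151]
tool_rot: [[0.964, 0.266, -0.01], [0.266, -0.964, -0.004], [-0.01, 0.001, -1.0]]
force: [-1.2, 0.2, -0.4]
opening: 1.001
finger_force: 0.0
d [ 0.0013 -0.0014 -0.0028] rot [0.0012 0.0072 0.0015] p [0.5846 0.3018 0.3176] F [ 0.1 -0.6  0.4]
```

View pics/w1.png

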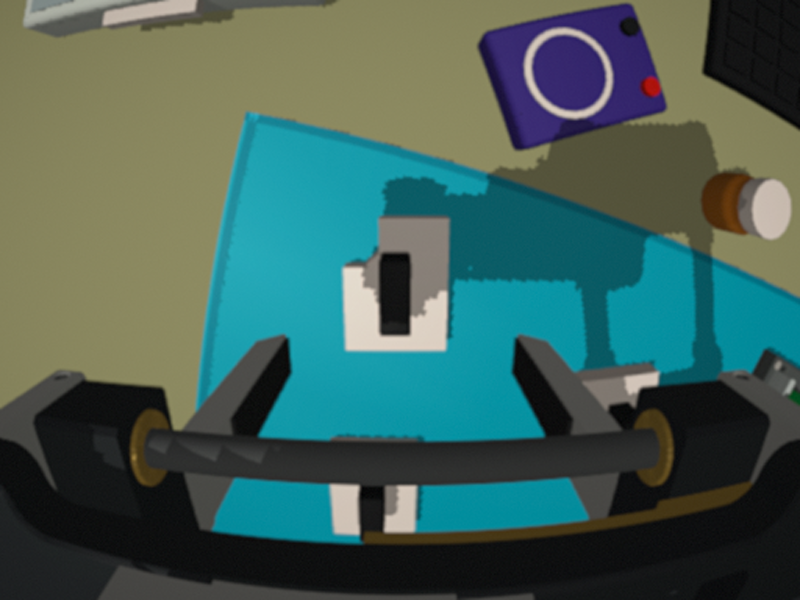

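The wrist view shows the chipped cover with its top-left corner missing. Its other plate corners are at (449,217), (447,351) and (346,351), and the bar top runs from (381,253) to (410,335).

```bash
python3 - <<'E'
from h import *
w=lambda *a:wray('w1',*a)
a,b,c=w(449,217,.018),w(447,351,.018),w(346,351,.018)
print(a,b,c,(a+c)/2,np.degrees(np.arctan2(*(a-b)[::-1])),np.linalg.norm(a-b),np.linalg.norm(b-c))
P=np.array([w(u,v,.048) for u,v in((381,253),(410,253),(410,327),(381,327))]);print(P,P.mean(0),np.degrees(np.arctan2(*(P[0]-P[3])[::-1])))
tool((.5855,.3035,.04),np.radians(105.3))
E
```

```text
[0.6374865  0.28613066] [0.55528696 0.26250481] [0.53795725 0.32511759] [0.58772188 0.30562412] 16.035744892703082 0.08552745386826915 0.06496675308199099
[[0.61073987 0.31972243]
 [0.61488786 0.30466164]
 [0.57446117 0.29327547]
 [0.57012101 0.30896827]] [0.59255248 0.30665695] 14.829258624853559
d [ 0.0021 -0.0015  0.0972] rot [0.0012 0.0072 0.0015] p [0.5846 0.3018 0.3176] F [ 0.1 -0.6  0.4]
```

In the tool's units: -0.002 m is -0.4, 0.085 m is 17.

```bash
echo '[{"x": 0.7, "y": -0.4, "z": 7}, {"x": 0.7, "y": -0.4, "z": 13}, {"x": 0.7, "y": -0.4, "z": 17}, {"x": 0.7, "y": -0.4, "z": 17}]' | python3 jog.py
python3 - <<'E'
from h import *
tool((.5875,.305,.04),np.radians(105.4))
E
```

```text
clock: 2.57
eef_pos: [0.5868, 0.3026, 0.2331]
tool_rot: [[0.965, 0.263, -0.007], [0.263, -0.965, -0.003], [-0.007, 0.001, -1.0]]
force: [0.2, 0.0, -0.1]
opening: 0.996
finger_force: 0.0
d [ 0.0014 -0.0022  0.0127] rot [ 0.0012  0.0074 -0.0028] p [0.5868 0.3026 0.2331] F [ 0.2  0.  -0.1]
```

In the tool's units: 0.0125 m is 2.5, -0.0022 m is -0.44, 0.0074 rad is 0.0296.

```bash
echo '[{"x": 0.28, "y": -0.44, "z": 2.5, "ax": 0.004, "ay": 0.0296, "az": -0.012}, {"x": 0.28, "y": -0.44, "z": 2.5, "ax": 0.004, "ay": 0.0296, "az": -0.012}, {"x": 0.28, "y": -0.44, "z": 2.5, "ax": 0.004, "ay": 0.0296, "az": -0.012}]' | python3 jog.py
python3 - <<'E'
from h import *
tool((.5875,.305,.04),np.radians(105.4))
E
echo '[{}, {}, {}, {}, {}]' | python3 jog.py 0.0
```

```text
clock: 2.82
eef_pos: [0.5894, 0.3063, 0.2254]
tool_rot: [[0.964, 0.266, 0.009], [0.266, -0.964, 0.003], [0.009, -0.001, -1.0]]
force: [0.7, -0.7, 0.7]
opening: 0.998
finger_force: 0.0
d [-0.0023  0.0007  0.005 ] rot [-0.0009 -0.0092  0.0005] p [0.5894 0.3063 0.2254] F [ 0.7 -0.7  0.7]
clock: 3.23
eef_pos: [0.5891, 0.3067, 0.2239]
tool_rot: [[0.964, 0.267, 0.007], [0.267, -0.964, 0.003], [0.008, -0.001, -1.0]]
force: [0.1, -0.2, -0.1]
opening: 0.681
finger_force: 0.0
```

```bash
echo '[{"z": 0.7, "ay": -0.032}, {"z": 0.7, "ay": -0.032}, {"z": 0.7, "ay": -0.032}, {"z": 0.7, "ay": -0.032}, {"z": 0.7, "ay": -0.032}]' | python3 jog.py 
echo '[{}, {}, {}, {}, {}]' | python3 jog.py
```

```text
clock: 3.65
eef_pos: [0.5891, 0.3068, 0.2198]
tool_rot: [[0.964, 0.267, -0.001], [0.267, -0.964, 0.001], [-0.001, -0.001, -1.0]]
force: [0.0, 0.2, -0.1]
opening: 0.328
finger_force: 0.0
clock: 4.07
eef_pos: [0.5891, 0.3068, 0.22]
tool_rot: [[0.964, 0.267, -0.001], [0.267, -0.964, 0.001], [-0.0, -0.001, -1.0]]
force: [-0.4, 0.2, 0.1]
opening: 0.191
finger_force: 30.0
```

In the tool's units: -0.13 m is -26, -0.12 m is -24.

```bash
echo '[{"z": -4}, {"z": -10}, {"z": -17}, {"z": -24}, {"x": -1.6, "y": 3.6, "z": -26}]' | python3 jog.py
echo '[{"x": -3.4, "y": 7.4}, {"x": -6.8, "y": 14.8}, {"x": -10.2, "y": 22.2}, {"x": -13.6, "y": 29.6}, {"x": -17, "y": 37}]' | python3 jog.py
echo '[{"x": -3.4, "y": 7.4}, {"x": -6.8, "y": 14.8}, {"x": -10.2, "y": 22.2}, {"x": -13.6, "y": 29.6}, {"x": -17, "y": 37}]' | python3 jog.py
echo '[{"x": -3.4, "y": 7.4}, {"x": -6.8, "y": 14.8}, {"x": -10.2, "y": 22.2}, {"x": -13.6, "y": 29.6}, {"x": -16.6, "y": 37, "az": 0.12}]' | python3 jog.py
python3 - <<'E'
from h import *
tool((.489,-.335,.0445),np.radians(102.8))
E
```

```text
clock: 4.48
eef_pos: [0.5876, 0.2899, 0.3557]
tool_rot: [[0.963, 0.269, 0.009], [0.269, -0.963, 0.007], [0.011, -0.004, -1.0]]
force: [2.0, 0.3, -0.9]
opening: 0.188
finger_force: 30.0
clock: 4.9
eef_pos: [0.5527, 0.0846, 0.3496]
tool_rot: [[0.964, 0.267, -0.001], [0.267, -0.964, 0.0], [-0.001, -0.001, -1.0]]
force: [-0.3, -0.1, -1.7]
opening: 0.188
finger_force: 30.0
clock: 5.32
eef_pos: [0.52, -0.1165, 0.3497]
tool_rot: [[0.964, 0.267, -0.001], [0.267, -0.964, 0.001], [-0.001, -0.001, -1.0]]
force: [1.0, 0.3, -1.0]
opening: 0.188
finger_force: 30.0
clock: 5.73
eef_pos: [0.4892, -0.317, 0.3494]
tool_rot: [[0.972, 0.237, -0.002], [0.237, -0.972, 0.001], [-0.001, -0.001, -1.0]]
force: [-0.4, 0.5, -1.5]
opening: 0.189
finger_force: 30.0
d [-0.0043  0.0176  0.1245] rot [-0.0014  0.0012  0.0155] p [ 0.4892 -0.317   0.3494] F [-0.4  0.5 -1.5]
```

In the tool's units: 0.105 m is 21, 0.09 m is 18, 0.0155 rad is 0.062.

```bash
echo '[{"x": -0.86, "y": 3.52, "z": 6, "az": 0.062}, {"x": -0.86, "y": 3.52, "z": 12, "az": 0.062}, {"x": -0.86, "y": 3.52, "z": 18, "az": 0.062}, {"x": -0.86, "y": 3.52, "z": 21, "az": 0.062}, {"x": -0.86, "y": 3.52, "z": 21, "az": 0.062}]' | python3 jog.py
echo '[{"z": 1.6}, {"z": 2.8}, {"z": 3.6}, {"z": 3.9}, {"z": 3.9}]' | python3 jog.py
python3 - <<'E'
from h import *
tool((.489,-.335,.0445),np.radians(102.8)); wrist('w2')
E
```

```text
clock: 6.15
eef_pos: [0.4885, -0.3324, 0.2402]
tool_rot: [[0.975, 0.222, -0.008], [0.222, -0.975, 0.007], [-0.006, -0.008, -1.0]]
force: [0.5, 0.2, -2.5]
opening: 0.188
finger_force: 30.0
clock: 6.57
eef_pos: [0.4904, -0.3331, 0.2255]
tool_rot: [[0.975, 0.223, -0.0], [0.223, -0.975, 0.0], [-0.0, -0.0, -1.0]]
force: [0.3, -0.4, -1.0]
opening: 0.186
finger_force: 30.0
d [-0.0018  0.0015  0.0006] rot [-0.0002  0.0002  0.0012] p [ 0.4904 -0.3331  0.2255] F [ 0.3 -0.4 -1. ]
```

View pics/w2.png

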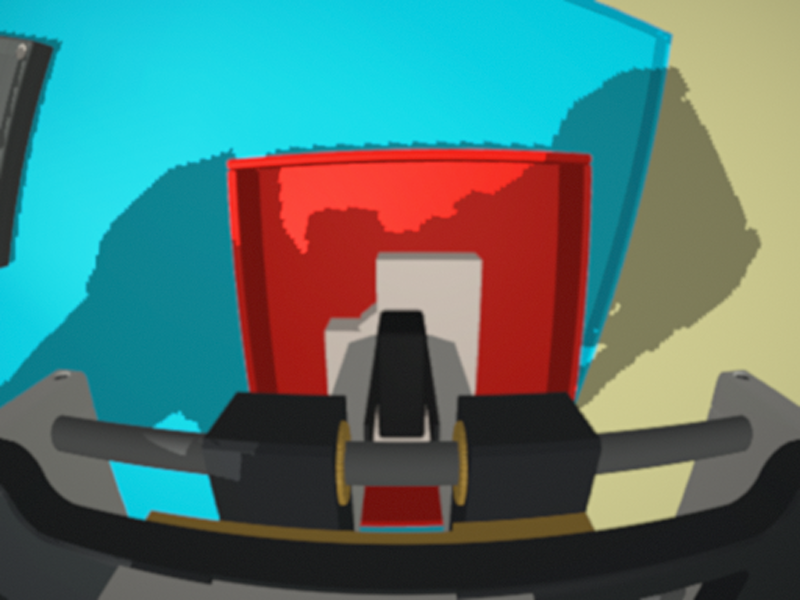

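The cover, with plate edges at about u 325–480, is centred in the tray, whose walls are at u 250–570. It is about 1 mm above the tray floor, so I'll lower it and let go.

```bash
echo '[{"z": 0.2}, {"z": 0.2}]' | python3 jog.py
echo '[{}, {}, {}, {}, {}]' | python3 jog.py 0.5
echo '[{"z": -6}, {"z": -14}, {"z": -21}, {"z": -26}, {"z": -26}]' | python3 jog.py
python3 - <<'E'
from h import *
wrist('w3'); tool((.5271,.1205,.1),np.radians(108.7))
E
```

```text
clock: 6.78
eef_pos: [0.4904, -0.3332, 0.2245]
tool_rot: [[0.975, 0.223, -0.0], [0.223, -0.975, 0.0], [-0.0, -0.0, -1.0]]
force: [0.0, 0.2, -1.6]
opening: 0.191
finger_force: 30.0
clock: 7.2
eef_pos: [0.4903, -0.3333, 0.2242]
tool_rot: [[0.975, 0.222, -0.001], [0.222, -0.975, 0.0], [-0.0, -0.001, -1.0]]
force: [0.7, -0.2, -0.8]
opening: 0.487
finger_force: 0.0
clock: 7.62
eef_pos: [0.4916, -0.3343, 0.3604]
tool_rot: [[0.975, 0.222, 0.008], [0.223, -0.975, -0.007], [0.007, 0.009, -1.0]]
force: [1.0, -0.3, 0.2]
opening: 0.499
finger_force: 0.0
d [ 0.136  -0.4353  0.0754] rot [ 0.0052 -0.0034 -0.102 ] p [ 0.491  -0.3338  0.3575] F [ 0.  0. -0.]
```

View pics/w3.png

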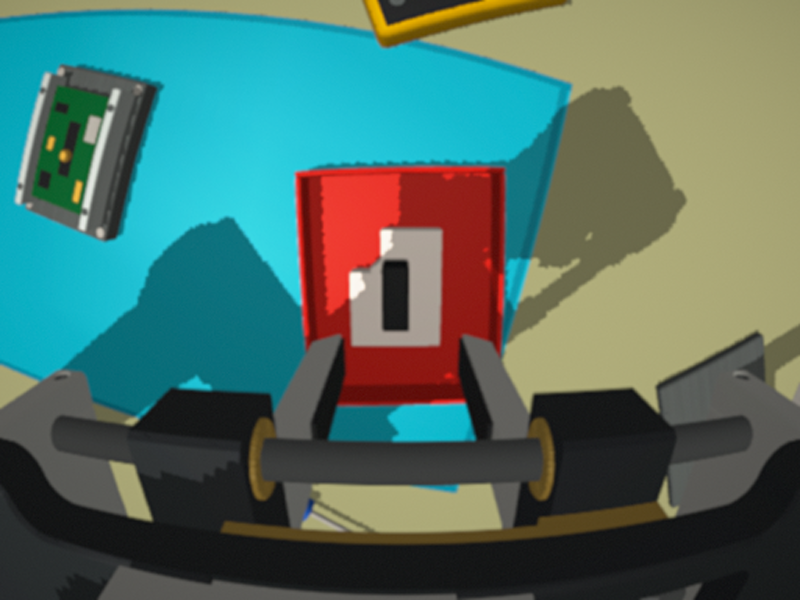

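The chipped cover lies flat at the tray's middle (398,288), released. Next is whole cover A.

In the tool's units: -0.1925 m is -38.5, -0.154 m is -30.8.

```bash
echo '[{"x": 2.4, "y": -7.7}, {"x": 4.8, "y": -15.4}, {"x": 7.2, "y": -23.1}, {"x": 9.6, "y": -30.8}, {"x": 12, "y": -38.5}]' | python3 jog.py 0.7
echo '[{"x": 2.4, "y": -7.7}, {"x": 4.8, "y": -15.4}, {"x": 7.2, "y": -23.1}, {"x": 9.6, "y": -30.8}, {"x": 12, "y": -38.5}]' | python3 jog.py
echo '[{"x": 1.6, "y": -5, "z": 4, "az": -0.2}, {"x": 3.2, "y": -10, "z": 8, "az": -0.408}, {"x": 3.2, "y": -10, "z": 8, "az": -0.408}, {"x": 3.2, "y": -10, "z": 8, "az": -0.408}, {"x": 3.2, "y": -10, "z": 8, "az": -0.408}]' | python3 jog.py
python3 - <<'E'
from h import *
wrist('w4'); tool((.5271,.1205,.04),np.radians(108.7))
E
```

```text
clock: 8.08
eef_pos: [0.5052, -0.1304, 0.3524]
tool_rot: [[0.975, 0.222, -0.004], [0.222, -0.975, 0.002], [-0.003, -0.003, -1.0]]
force: [1.1, -0.0, -0.3]
opening: 0.7
finger_force: 0.0
clock: 8.5
eef_pos: [0.5209, 0.0707, 0.3527]
tool_rot: [[0.975, 0.222, -0.004], [0.222, -0.975, 0.001], [-0.004, -0.001, -1.0]]
force: [0.3, 0.4, -0.3]
opening: 0.697
finger_force: 0.0
clock: 8.92
eef_pos: [0.526, 0.1207, 0.3136]
tool_rot: [[0.947, 0.32, -0.003], [0.32, -0.947, -0.0], [-0.002, -0.001, -1.0]]
force: [-0.6, 0.0, 0.1]
opening: 0.701
finger_force: 0.0
d [0.001  0.     0.0938] rot [-0.0004  0.0011 -0.0012] p [0.5263 0.1202 0.3142] F [0.9 0.4 0.2]
```

View pics/w4.png

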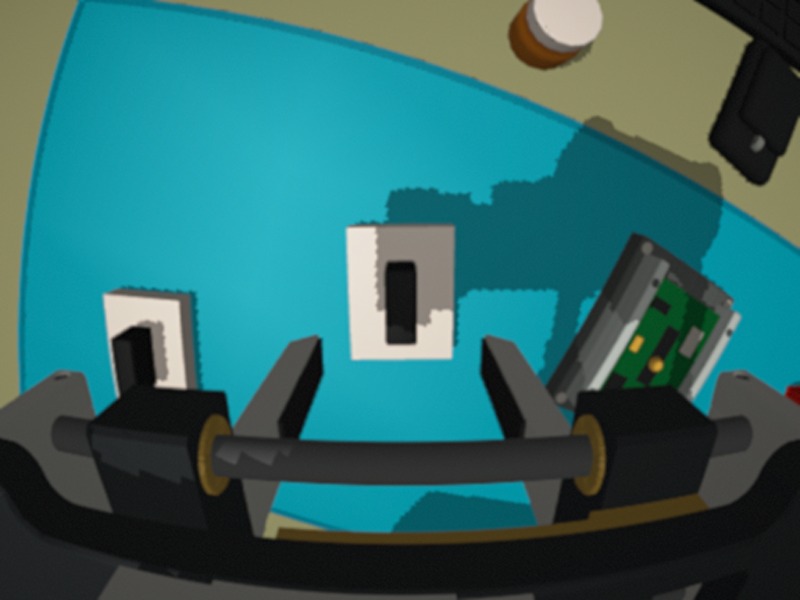

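Whole cover A has corners at (347,227), (455,225), (453,358) and (352,359). The pin shows at (656,366) on the jig.

```bash
python3 - <<'E'
from h import *
w=lambda *a:wray('w4',*a)
P=np.array([w(u,v,.018) for u,v in((347,227),(455,225),(453,358),(352,359))]);c=P.mean(0)
ax=P[0]+P[1]-P[2]-P[3];print(P.round(4).tolist(),c,np.degrees(np.arctan2(ax[1],ax[0])))
print('pin',w(656,362,.038)); 
for n,u,v,z in(('bTL',637,235,.02),('bTR',735,302,.02)):print(n,w(u,v,z))
tool((c[0],c[1],.04),np.arctan2(ax[1],ax[0])+np.pi/2)
E
```

```text
[[0.5568, 0.1642], [0.5786, 0.1034], [0.4985, 0.075], [0.477, 0.1363]] [0.52770604 0.11973056] 19.366342151104256
pin [ 0.54314195 -0.0541255 ]
bTL [ 0.61494287 -0.01161   ]
bTR [ 0.60262048 -0.11701149]
d [0.0013 0.0009 0.0938] rot [-0.0004  0.0011 -0.0128] p [0.5263 0.1202 0.3142] F [0.9 0.4 0.2]
```

```bash
echo '[{"x": 0.24, "y": 0.12, "z": 7, "az": -0.032}, {"x": 0.24, "y": 0.12, "z": 13, "az": -0.032}, {"x": 0.24, "y": 0.12, "z": 17, "az": -0.032}, {"x": 0.24, "y": 0.12, "z": 18.6, "az": -0.032}, {"x": 0.24, "y": 0.12, "z": 18.8, "az": -0.032}]' | python3 jog.py 
echo '[{}, {}, {}, {}, {}]' | python3 jog.py 0.35
python3 - <<'E'
from h import *
tool((.5275,.12,.0395),np.radians(109.1))
E
```

```text
clock: 9.38
eef_pos: [0.5272, 0.1197, 0.2193]
tool_rot: [[0.945, 0.326, -0.003], [0.326, -0.945, 0.0], [-0.003, -0.001, -1.0]]
force: [-0.2, 0.0, -0.0]
opening: 0.703
finger_force: 0.0
clock: 9.8
eef_pos: [0.5277, 0.121, 0.2213]
tool_rot: [[0.945, 0.328, 0.001], [0.328, -0.945, 0.001], [0.001, -0.0, -1.0]]
force: [0.5, 0.3, -0.2]
opening: 0.38
finger_force: 0.0
d [-0.0005  0.0009  0.0014] rot [-0.0004 -0.0014  0.001 ] p [0.5277 0.121  0.2213] F [ 0.5  0.3 -0.2]
```

```bash
echo '[{"y": 0.18, "z": 0.28}, {"y": 0.18, "z": 0.28}, {"y": 0.18, "z": 0.28}, {"y": 0.18, "z": 0.28}, {"y": 0.18, "z": 0.28}]' | python3 jog.py 0
echo '[{}, {}, {}]' | python3 jog.py
python3 - <<'E'
from h import *
tool((.5275,.12,.0395),np.radians(109.1))
E
```

```text
clock: 10.22
eef_pos: [0.5276, 0.1203, 0.219]
tool_rot: [[0.945, 0.328, -0.001], [0.328, -0.945, 0.001], [-0.001, -0.001, -1.0]]
force: [-0.6, 0.5, 1.1]
opening: 0.182
finger_force: 30.0
clock: 10.47
eef_pos: [0.5277, 0.1203, 0.219]
tool_rot: [[0.945, 0.328, -0.001], [0.328, -0.945, 0.001], [-0.001, -0.001, -1.0]]
force: [-0.5, 0.9, 2.0]
opening: 0.189
finger_force: 30.0
d [-0.0002  0.0002 -0.0009] rot [-0.0013  0.0005  0.0009] p [0.5277 0.1203 0.219 ] F [-0.5  0.9  2. ]
```

```bash
echo '[{"z": -4}, {"z": -10}, {"z": -17}, {"z": -22}, {"z": -24}]' | python3 jog.py
python3 - <<'E'
from h import *
tool((.444,-.044,.16),np.radians(83))
E
```

```text
clock: 10.88
eef_pos: [0.5288, 0.1199, 0.3423]
tool_rot: [[0.945, 0.328, 0.006], [0.328, -0.945, 0.001], [0.005, 0.001, -1.0]]
force: [0.8, -0.5, -2.2]
opening: 0.189
finger_force: 30.0
d [-0.1339  0.127   0.0013] rot [-1.000e-04 -5.700e-03  4.566e-01] p [0.5288 0.1199 0.3423] F [ 0.8 -0.5 -2.2]
```

In the tool's units: -0.134 m is -26.8, 0.127 m is 25.4, 0.456 rad is 1.824.

```bash
echo '[{"x": -5.2, "y": 5, "az": 0.44}, {"x": -10.6, "y": 10, "az": 0.88}, {"x": -16, "y": 15.2, "az": 1.32}, {"x": -21.4, "y": 20.2, "az": 1.72}, {"x": -26.8, "y": 25.4, "az": 1.824}]' | python3 jog.py
echo '[{}, {}, {}]' | python3 jog.py
python3 - <<'E'
from h import *
wrist('w5'); tool((.444,-.044,.16),np.radians(83))
E
```

```text
clock: 11.3
eef_pos: [0.4413, -0.0449, 0.3376]
tool_rot: [[0.992, -0.124, -0.003], [-0.124, -0.992, 0.001], [-0.003, -0.0, -1.0]]
force: [-0.0, -0.1, -1.8]
opening: 0.19
finger_force: 30.0
clock: 11.55
eef_pos: [0.4428, -0.044, 0.3382]
tool_rot: [[0.992, -0.122, -0.002], [-0.122, -0.992, 0.001], [-0.002, -0.001, -1.0]]
force: [-0.6, -0.5, -1.2]
opening: 0.191
finger_force: 30.0
d [ 0.0009  0.0004 -0.0021] rot [-0.0012  0.0016  0.0009] p [ 0.4431 -0.0435  0.3383] F [-0.9 -0.4 -1.7]
```

View pics/w5.png

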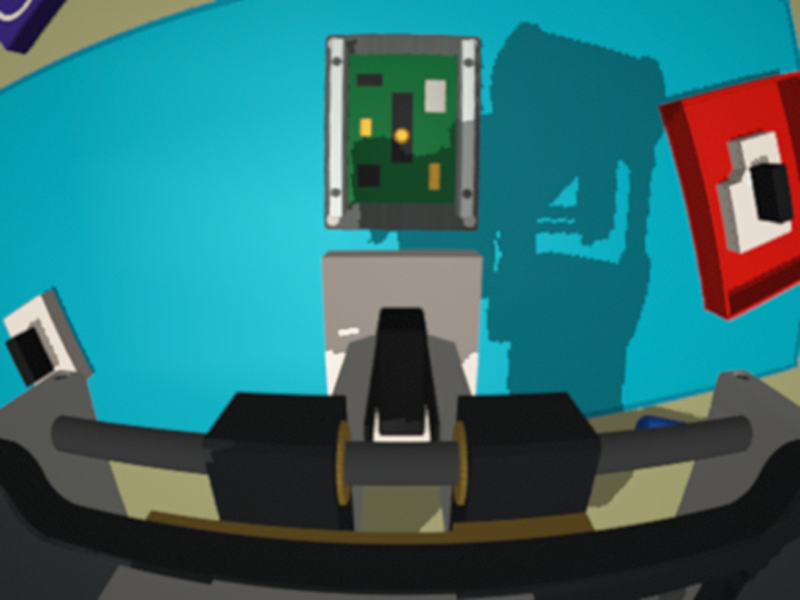

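The rail screws are at (337,62), (336,192), (468,62) and (466,193). The pin is at (401,135), and the held cover's front top edge runs from (323,257) to (482,257).

```bash
python3 - <<'E'
from h import *
w=lambda *a:wray('w5',*a)
S=np.array([w(u,v,.042) for u,v in((337,62),(336,192),(468,62),(466,193))]);print(S.round(4).tolist(),S.mean(0))
ax=S[0]+S[2]-S[1]-S[3];l=S[0]+S[1]-S[2]-S[3];print(np.degrees(np.arctan2(ax[1],ax[0])),np.degrees(np.arctan2(l[1],l[0]))-90,np.linalg.norm(l)/2)
B=np.array([w(u,v,.042) for u,v in((327,38),(480,38),(477,222),(327,222))]);print('ends',B.mean(0),B.round(4).tolist())
p=w(401,133,.038);a=np.radians(-7);X=np.array([np.cos(a),np.sin(a)]);Y=np.array([-X[1],X[0]])
for c in(S.mean(0),): print('pin',p,'rel',(p-c)@X,(p-c)@Y)
C=[w(323,257,.137),w(482,257,.137)];m=(C[0]+C[1])/2;print('cover front',C,np.linalg.norm(C[0]-C[1]),np.degrees(np.arctan2(*(C[0]-C[1])[::-1]))-90,'centre',m-.042*X)
c=p
tool((.5431,-.0558,.16),np.radians(83))
E
```

```text
[[0.5906, -0.0243], [0.5119, -0.0139], [0.5812, -0.1014], [0.5019, -0.0906]] [ 0.54643434 -0.05757004]
-7.63654437373538 -7.195101814542426 0.07747684772875055
ends [ 0.54550852 -0.05807057] [[0.6072, -0.02], [0.5962, -0.1108], [0.4839, -0.0954], [0.4948, -0.006]]
pin [ 0.54216687 -0.05659365] rel -0.0043546478080975295 0.00044903841623159977
cover front [array([ 0.48810458, -0.01865589]), array([ 0.48037787, -0.08179183])] 0.06360698800830067 -6.977280130179707 centre [ 0.44255429 -0.04510535]
d [ 1.007e-01  1.000e-04 -2.200e-03] rot [-0.0012  0.0016  0.0009] p [ 0.4431 -0.0435  0.3383] F [-0.9 -0.4 -1.7]
```

In the tool's units: 0.092 m is 18.4, -0.0008 m is -0.16, 0.003 rad is 0.012.

```bash
echo '[{"x": 7.2, "y": -0.16, "az": 0.012}, {"x": 14, "y": -0.16, "az": 0.012}, {"x": 18.4, "y": -0.16, "z": 4, "az": 0.012}, {"x": 18.4, "y": -0.16, "z": 10, "az": 0.012}, {"x": 18.4, "y": -0.16, "z": 13.6, "az": 0.012}]' | python3 jog.py
echo '[{}, {}, {}]' | python3 jog.py
python3 - <<'E'
from h import *
wrist('w6'); tool((.534,-.0553,.16),np.radians(82.8))
E
```

```text
clock: 12.02
eef_pos: [0.5358, -0.0527, 0.2681]
tool_rot: [[0.993, -0.121, -0.002], [-0.121, -0.993, 0.001], [-0.003, -0.001, -1.0]]
force: [-1.0, 0.5, -2.0]
opening: 0.19
finger_force: 30.0
clock: 12.27
eef_pos: [0.535, -0.0534, 0.2715]
tool_rot: [[0.992, -0.123, 0.001], [-0.123, -0.992, 0.0], [0.001, -0.001, -1.0]]
force: [0.0, 0.2, -1.1]
opening: 0.188
finger_force: 30.0
d [-0.0007  0.0017 -0.0683] rot [-0.0004 -0.0019  0.0021] p [ 0.5351 -0.0537  0.2721] F [ 0.4  0.1 -1.3]
```

View pics/w6.png

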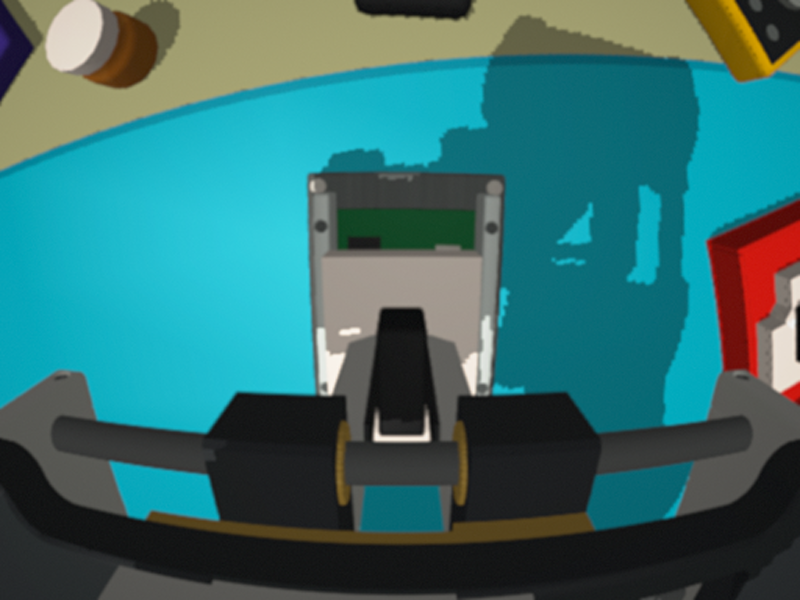

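The cover is hovering between the rails, with its front edge from (323,256) to (482,256). The screws are at (320,226) and (491,228) at the far end, and (324,388) and (482,388) at the near end.

```bash
python3 - <<'E'
from h import *
w=lambda *a:wray('w6',*a)
S=np.array([w(u,v,.042) for u,v in((320,226),(324,388),(491,228),(482,388))]);print(S.round(4).tolist(),S.mean(0))
ax=S[0]+S[2]-S[1]-S[3];print(np.degrees(np.arctan2(ax[1],ax[0])))
C=np.array([w(323,256,.071),w(482,256,.071)]);m=C.mean(0);a=np.radians(-7.3);X=np.array([np.cos(a),np.sin(a)]);Y=np.array([-X[1],X[0]])
f=S[[0,2]].mean(0)
print('cover',C.round(4),m-.042*X,'front lateral rel far screws mid',(m-f)@Y,(m-f)@X,'rel jig',(m-.042*X-f)@X+.04)
E
```

```text
[[0.5911, -0.0237], [0.511, -0.0121], [0.5807, -0.1014], [0.5012, -0.0911]] [ 0.54598038 -0.05706473]
-7.805088364364094
cover [[ 0.5813 -0.0285]
 [ 0.5735 -0.0914]] [ 0.53575715 -0.05464947] front lateral rel far screws mid 0.001451693905872923 -0.008719672344310552 rel jig -0.010719672344310538
```

In the tool's units: 0.012 m is 2.4, 0.0012 m is 0.24, 0.006 rad is 0.024.

```bash
echo '[{"x": -0.2, "y": 0.24, "z": 0.8, "az": 0.024}, {"x": -0.2, "y": 0.24, "z": 1.6, "az": 0.024}, {"x": -0.2, "y": 0.24, "z": 2.4, "az": 0.024}, {"x": -0.2, "y": 0.24, "z": 2.4, "az": 0.024}, {"x": -0.2, "y": 0.24, "z": 2.4, "az": 0.024}]' | python3 jog.py
echo '[{"z": 0.2}, {"z": 0.4}, {"z": 0.6}, {"z": 0.6}]' | python3 jog.py
echo '[{"z": 0.2}, {"z": 0.2}, {"z": 0.2}]' | python3 jog.py

```

```text
clock: 12.73
eef_pos: [0.5329, -0.0553, 0.2587]
tool_rot: [[0.991, -0.131, -0.001], [-0.131, -0.991, 0.001], [-0.001, -0.001, -1.0]]
force: [1.2, -0.7, -2.7]
opening: 0.189
finger_force: 30.0
clock: 13.07
eef_pos: [0.5332, -0.0554, 0.2568]
tool_rot: [[0.991, -0.13, -0.0], [-0.13, -0.991, 0.0], [-0.0, -0.0, -1.0]]
force: [-2.4, 0.5, 5.5]
opening: 0.19
finger_force: 30.0
clock: 13.32
eef_pos: [0.5332, -0.0554, 0.2566]
tool_rot: [[0.991, -0.13, 0.0], [-0.13, -0.991, 0.0], [0.0, -0.0, -1.0]]
force: [-2.6, 1.0, 10.2]
opening: 0.194
finger_force: 30.0
```

Contact with the pin tip is at TCP z 0.2568, about 38 mm above the jig's underside. I'll ease off and slide along +x.

In the tool's units: 0.003 m is 0.6, 0.002 m is 0.4.

```bash
echo '[{"z": -0.16}, {"x": 0.2, "z": -0.16}, {"x": 0.4, "z": -0.16}, {"x": 0.6, "z": -0.16}, {"x": 0.6, "z": -0.16}]' | python3 jog.py
echo '[{"x": 0.2}, {"x": 0.3}, {"x": 0.3}]' | python3 jog.py
echo '[{"x": 0.2}, {"x": 0.3}, {"x": 0.3}]' | python3 jog.py
```

```text
clock: 13.73
eef_pos: [0.5347, -0.0555, 0.2566]
tool_rot: [[0.992, -0.13, -0.005], [-0.13, -0.992, 0.001], [-0.005, -0.0, -1.0]]
force: [-6.2, 0.8, 11.5]
opening: 0.187
finger_force: 30.0
clock: 13.98
eef_pos: [0.5353, -0.0556, 0.2566]
tool_rot: [[0.992, -0.13, -0.008], [-0.13, -0.992, 0.001], [-0.008, -0.0, -1.0]]
force: [-8.5, 0.8, 13.2]
opening: 0.189
finger_force: 30.0
clock: 14.23
eef_pos: [0.5363, -0.0557, 0.2565]
tool_rot: [[0.992, -0.13, -0.009], [-0.13, -0.992, 0.002], [-0.009, -0.0, -1.0]]
force: [-9.2, 0.7, 12.8]
opening: 0.191
finger_force: 30.0
```

Units first: shifts go in units of 5 mm and turns go in units of 0.25 rad. So -0.0015 m is -0.3, 0.0015 m is 0.3.

```bash
echo '[{"z": -0.3}, {"x": 0.2, "z": -0.3}, {"x": 0.3, "z": -0.3}, {"x": 0.3, "z": -0.3}]' | python3 jog.py
echo '[{"x": 0.2}, {"x": 0.3}, {"x": 0.3}]' | python3 jog.py
```

```text
clock: 14.57
eef_pos: [0.541, -0.0564, 0.2568]
tool_rot: [[0.991, -0.13, -0.0], [-0.13, -0.991, 0.001], [-0.0, -0.001, -1.0]]
force: [0.3, -0.8, -2.6]
opening: 0.192
finger_force: 30.0
clock: 14.82
eef_pos: [0.5423, -0.0565, 0.2569]
tool_rot: [[0.991, -0.13, -0.001], [-0.13, -0.991, 0.001], [-0.001, -0.001, -1.0]]
force: [-0.1, -0.4, -0.9]
opening: 0.189
finger_force: 30.0
```

In the tool's units: 0.002 m is 0.4, 0.001 m is 0.2.

```bash
echo '[{"z": 0.2}, {"z": 0.4}, {"z": 0.4}]' | python3 jog.py
echo '[{"x": 0.1}, {"x": 0.2}, {"x": 0.2}]' | python3 jog.py
```

```text
clock: 15.07
eef_pos: [0.5419, -0.0564, 0.2548]
tool_rot: [[0.991, -0.13, -0.001], [-0.13, -0.991, 0.001], [-0.001, -0.001, -1.0]]
force: [-0.9, 0.3, -2.4]
opening: 0.191
finger_force: 30.0
clock: 15.32
eef_pos: [0.5431, -0.0566, 0.2551]
tool_rot: [[0.991, -0.13, -0.001], [-0.13, -0.991, 0.001], [-0.001, -0.001, -1.0]]
force: [-0.1, -0.1, -2.2]
opening: 0.19
finger_force: 30.0
```

It has dropped below the tip height without contact, so the slot is over the pin. Lowering onto the board.

In the tool's units: 0.003 m is 0.6, 0.002 m is 0.4.

```bash
echo '[{"z": 0.2}, {"z": 0.4}, {"z": 0.6}, {"z": 0.6}]' | python3 jog.py
echo '[{"z": 0.2}, {"z": 0.4}, {"z": 0.6}, {"z": 0.6}, {"z": 0.6}]' | python3 jog.py
```

```text
clock: 15.65
eef_pos: [0.5428, -0.0565, 0.2518]
tool_rot: [[0.991, -0.13, -0.002], [-0.13, -0.991, 0.001], [-0.002, -0.001, -1.0]]
force: [-0.5, 1.4, -2.7]
opening: 0.188
finger_force: 30.0
clock: 16.07
eef_pos: [0.5427, -0.0565, 0.2496]
tool_rot: [[0.991, -0.13, -0.001], [-0.13, -0.991, 0.001], [-0.001, -0.001, -1.0]]
force: [-3.7, 0.9, 4.5]
opening: 0.186
finger_force: 30.0
```

```bash
echo '[{"x": -0.1, "z": 0.2}, {"x": -0.1, "z": 0.4}, {"x": -0.1, "z": 0.6}, {"x": -0.1, "z": 0.6}, {"x": -0.1, "z": 0.6}]' | python3 jog.py
echo '[{"z": 0.2}, {"z": 0.4}, {"z": 0.6}, {"z": 0.6}, {"z": 0.6}]' | python3 jog.py
echo '[{"z": 0.2}, {"z": 0.4}, {"z": 0.4}, {"z": 0.4}]' | python3 jog.py
```

```text
clock: 16.48
eef_pos: [0.5425, -0.0565, 0.2471]
tool_rot: [[0.991, -0.13, -0.0], [-0.13, -0.991, 0.001], [-0.0, -0.001, -1.0]]
force: [-3.9, 0.0, 8.8]
opening: 0.191
finger_force: 30.0
clock: 16.9
eef_pos: [0.5424, -0.0564, 0.2459]
tool_rot: [[0.991, -0.13, 0.0], [-0.13, -0.991, 0.0], [0.0, -0.0, -1.0]]
force: [-6.2, 1.7, 19.4]
opening: 0.192
finger_force: 30.0
clock: 17.23
eef_pos: [0.5423, -0.0564, 0.2459]
tool_rot: [[0.991, -0.13, 0.001], [-0.13, -0.991, 0.0], [0.001, -0.0, -1.0]]
force: [-9.0, 2.2, 32.4]
opening: 0.19
finger_force: 30.0
```

```bash
echo '[{"z": -0.2}, {"z": -0.3}, {"z": -0.3}, {"z": -0.3}, {"z": -0.3}]' | python3 jog.py
python3 - <<'E'
from h import *
wrist('w7')
E
```

```text
clock: 17.65
eef_pos: [0.5424, -0.0564, 0.2459]
tool_rot: [[0.991, -0.13, 0.001], [-0.13, -0.991, 0.0], [0.001, -0.0, -1.0]]
force: [-7.6, 1.5, 21.1]
opening: 0.19
finger_force: 30.0
```

View pics/w7.png

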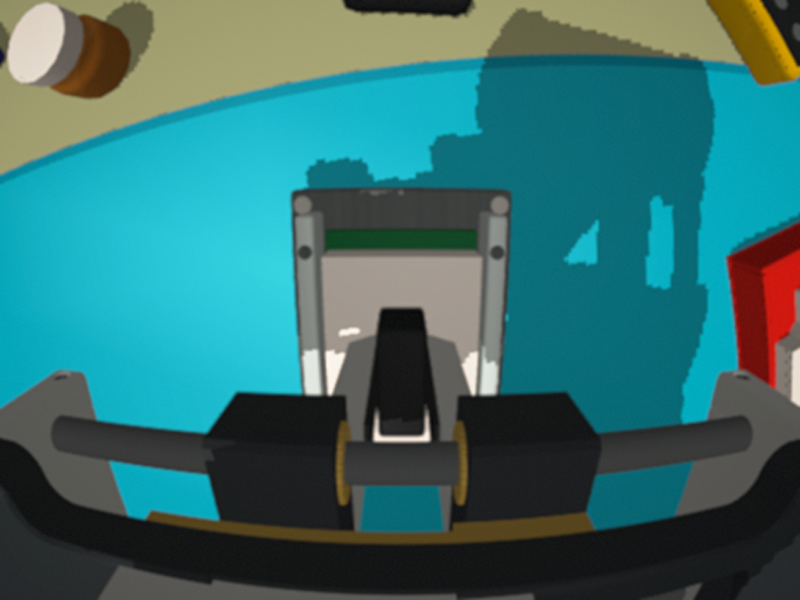

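The cover sits square and level between the rails, front edge from (323,252) to (482,252). The height has held steady at the stop with 21 N of push, so I'm handing in.

```bash
python3 -c "
from plant import manip
print(manip.sign_off())"
```

```text
the job is handed in; nothing more can be done
None
```

I laid the chipped cover flat in the reject tray and let it go; one whole cover is over the pin, held pressed at its stop with about 21 N, and I handed the job in at about 17.7 s (no verdict was returned).

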